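# Weigh the middle soil tin of a stack

## Task

The middle tin in the stack of three soil sample tins has to be weighed: lift off the top tin and set it aside upright on the bare bench, put the middle tin upright in the middle of the balance pan, then put the top tin back, centred, on the bottom tin, and let go of both. Leave the bottom tin where it stands, do not drop or tip over any tin, and leave the lone tin and the white crucible alone.

Things in the scene. Friction and masses are not known exactly. Their poses are not given: they have to be found in the camera images.
- top_tin: Top one of the stack of three: a plain closed aluminium sample tin, an upright cylinder 50 mm in diameter and 36 mm high with a flat lid, about 130 g. Origin at the centre of its underside, z up. At the start it stands on the middle tin, its underside 86 mm above the bench.
- middle_tin: Middle one of the stack, the tin to be weighed: the same kind of tin, 50 mm in diameter and 50 mm high, about 180 g. Origin at the centre of its underside, z up. At the start it stands on the bottom tin, its underside 36 mm above the bench.
- bottom_tin: Bottom one of the stack: a wider tin, 60 mm in diameter and 36 mm high with a flat top, about 240 g, standing on the bench (height 0). Origin at the centre of its underside, z up. The stack is flat on flat: nothing interlocks.
- pan (a point): Centre of the top face of the balance's round steel pan, 110 mm in diameter, 64 mm above the bench; it does not give. The balance is a low white box fixed to the bench, 200 mm (its x) by 170 mm (its y), its case 48 mm high; this point lies 25 mm behind (+x of) the centre of the case, and has the axes of the balance: -x points to its display, on the front edge.
- lone_tin: Bystander: a tin just like the middle one (50 mm in diameter, 50 mm high), standing by itself on the bench. Origin at the centre of its underside.
- crucible: Bystander: a small white porcelain crucible (an open cup), 44 mm in diameter, 36 mm high, on the bench beyond the tins and the balance. Origin at the centre of its underside. Stack, balance and lone tin stand side by side in any order; apart from these and the crucible, the bench within 0.7 m in front of the robot and within 0.4 m either side is bare.
Things that resemble listed ones, but are neither listed nor needed, are in the scene too. What is shaped like the top_tin but green is not meant. What is shaped like the middle_tin but purple is not meant.

How it is judged (in metres and radians):
On the way, in this order (a step that is already met when the one before it is completed fails the run):
1. the top tin is set aside, upright and let go, on the bench (height (world z) of top_tin below 0.012 m and contact force between the fingers and top_tin below 0.1 N and linear speed of top_tin below 0.02 m/s and angle between top_tin's own z axis and vertical below 0.12 rad), for 0.2 s.
2. the middle tin stands in the middle of the balance pan, upright and let go (horizontal distance between middle_tin and pan below 0.022 m and z of middle_tin in the frame of pan between -0.005 and 0.008 m and contact force between the fingers and middle_tin below 0.1 N and linear speed of middle_tin below 0.02 m/s and angle between middle_tin's own z axis and vertical below 0.12 rad), for 0.2 s.
At the end, for the whole second after the job is handed in: The middle tin stands upright on the balance pan, its centre within 22 mm of the pan's centre; the top tin stands upright on the bottom tin, centred on it within 15 mm; the bottom tin is within 30 mm of where it stood, upright; all are at rest and let go (all of step 2 and horizontal distance between top_tin and bottom_tin below 0.015 m and z of top_tin in the frame of bottom_tin between 0.03 and 0.042 m and contact force between the fingers and top_tin below 0.1 N and linear speed of each of top_tin, bottom_tin below 0.02 m/s and angle between each of top_tin, bottom_tin's own z axis and vertical below 0.12 rad and distance of bottom_tin from where it was at the start of the episode below 0.03 m and contact force between the fingers and bottom_tin below 0.1 N); the robot touches nothing.
It fails at once if a tin of the stack is tipped over (leans more than 35 degrees) (angle between any of top_tin, middle_tin, bottom_tin's own z axis and vertical above 0.61 rad).
It fails at once if a tin of the stack is dropped (falls faster than 0.6 m/s, as from about 18 mm) ((contact force between the fingers and top_tin below 0.1 N and linear speed of top_tin above 0.6 m/s) or (contact force between the fingers and middle_tin below 0.1 N and linear speed of middle_tin above 0.6 m/s) or (contact force between the fingers and bottom_tin below 0.1 N and linear speed of bottom_tin above 0.6 m/s)).
It fails at once if the lone tin or the crucible is moved more than 20 mm (distance of any of lone_tin, crucible from where it was at the start of the episode above 0.02 m).
It also fails if it takes over 70 s, if anything falls off the work surface, if the arm or the gripper's body presses on something with over 40 N, if the wrist force passes 120 N, or if a joint passes its speed limit or range.

## Robot

A 6-joint arm with a two-finger parallel gripper is mounted at the origin on the work surface. World frame = base frame: x ahead of the robot, y to its left, z up, the work surface at z = 0. Lengths are in m, angles in degrees, forces in N, time in s.
With the tool pointing down it reaches from about 0.275 to 0.825 m from the base axis. Payload 4.9 kg.
Tool frame: the origin (TCP) lies at the very end of the fingers, on their centre line; the grasp point (between the pads) lies 19 mm behind it; z points along the fingers, y is the direction in which the jaws open and shut (so a half turn about z gives the same grasp; the last joint's range is limited). The gripper opens to 85 mm and grips with 20 to 120 N. Pads are 22 mm wide; open, the fingers measure 114 mm over their backs; the gripper's body (76 mm by 85 mm) begins 54 mm behind the grasp point. The pads swing forward as they close: fully open they stand 13 mm farther back than shut.
Start: joints at [68.457, 18.69, -11.035, 60.275, 0, 82.311], TCP at [0.132, 0.534, 0.231] pointing down, gripper open.
Joint ranges: [-152.03, 152.03], [-55.5, 102.48], [-74.3, 77.21], [-110.64, 120.58], [-84.22, 78.4], [-180, 180]. Speed limits (degrees/s): [147.25, 147.25, 180, 180, 180, 180].

## Interface

Orientations are given as [roll, pitch, yaw] about the fixed x, y, z axes, in that order (R = Rz(yaw) Ry(pitch) Rx(roll)).
In Python, from station import ctrl gives the robot as it stands. The module is installed in compiled form; this text tells all that it offers.
- The arm moves only by the tool jog_arm, never from a script. Its argument "steps" is a list that holds one entry, the list of rows, each a list of 7 numbers: the shift along the tool's x, y, z in m, then the turn, a rotation vector about the tool's x, y, z in degrees, then the gripper command: -1 is shut, 1 is fully open, values between are in proportion. A call has 1 to 10 rows; each row is the pose to reach, as a shift and turn from the pose commanded when the call began, along the tool's axes at that moment; what a row does not reach only later rows make up. A row lasts 1/12 s, in which the tool goes at most 41.7 mm and 7.16 degrees, less where a joint would pass 70% of its speed; a pose out of reach is approached as far as the arm can. A call with a gripper value outside its range is refused whole. The fingers move at their own pace and stop on an object; "force" is the grip in N (left out, the last holds). Time passes only in rows, so rows that repeat a pose let the fingers close. It gives the time, the measured TCP pose, the force and the opening at its end, in the units of the state.
- ctrl.get_obs(): the state, without advancing time (a new reading comes with each control period).
- ctrl.camera(name): name is "side" or "top"; returns the picture (480x640x3 uint8, red, green, blue); there is no depth.
- ctrl.camera_model(name): a dict with "fx", "fy", "cx", "cy" (pixels), "distortion" ([k1, k2, p1, p2, k3] as OpenCV has them; the pictures are not rectified), "rvec" (rotation vector, rad) and "tvec" (3), from world to camera coordinates, as OpenCV has them. Camera axes: x right, y down, z forward; pixel columns grow to the right and rows downward; lengths in m; the calibration is good to about 2 mm. A picture is of the moment at which its call begins. camera_model takes no time and is no camera call.
- ctrl.sign_off(): hands the job in, once; it reports no verdict.
The state is a dict: "time_s": time; "qpos": joint angles; "joint_velocities": joint speeds; "joint_torque": joint torques, N m; "position": TCP position; "ee_rot": TCP orientation; "ft_force": force on the tool from outside, world axes, zero at the start; "wrist_torque": the same for the moment, N m; "opening": finger opening in m.
Only numpy, scipy, OpenCV 4.12 (cv2) and the standard library are available. Lean on these libraries where they do the work, as an engineer would, in place of code of your own. Each camera call takes 0.05 s, during which the arm holds its last target. There are 200 camera calls.

## Working session

There is one attempt and no reset: what is moved stays moved. The work goes in short steps, Python scripts to look and compute and a tool call to move; the robot and the scene stay as the last step left them, time stands still between calls to the robot, and variables do not carry over. Pictures are saved under pics/ and viewed, about 8 in all and at most 12, crops included, and the job is handed in when it is done.

Besides the shell and the picture viewer there is one more tool, called after "Emit:" as a command line: name --argument value ..., lists and objects as JSON in quotes. jog_arm: Moves the arm, as the interface text tells. Its arguments: {"type":"object","properties":{"steps":{"type":"array"},"force":{"type":"number"}},"required":["steps"]}

```bash
mkdir -p pics; cat > h.py <<'E'
import numpy as np, cv2
from station import ctrl
def snap(cam,name):
    im=ctrl.camera(cam)[:,:,::-1].copy(); cv2.imwrite(f'pics/{name}.png',im); return im
def mod(cam):
    m=ctrl.camera_model(cam); K=np.array([[m['fx'],0,m['cx']],[0,m['fy'],m['cy']],[0,0,1]],float)
    return K,np.array(m['distortion'],float),np.array(m['rvec'],float),np.array(m['tvec'],float)
def ray(cam,uv,z):
    K,D,r,t=mod(cam); p=cv2.undistortPoints(np.array(uv,float).reshape(-1,1,2),K,D).reshape(-1,2)
    R=cv2.Rodrigues(r)[0]; C=-R.T@t.ravel(); d=np.c_[p,np.ones(len(p))]@R
    return C+d*((z-C[2])/d[:,2])[:,None]
def proj(cam,P):
    K,D,r,t=mod(cam); return cv2.projectPoints(np.array(P,float).reshape(-1,1,3),r,t,K,D)[0].reshape(-1,2)
E
python3 - <<'E'
from h import *
a=snap('top','top0');b=snap('side','side0')
for c in('top','side'):
    K,D,r,t=mod(c);R=cv2.Rodrigues(r)[0];print(c,(-R.T@t.ravel()).round(3),K[0,0],D)
o=ctrl.get_obs();print({k:np.round(o[k],3) for k in('time_s','position','ee_rot','ft_force','opening')})
E
```

```text
top [0.373 0.021 1.053] 502.80361958498474 [-0.04715632  0.          0.          0.          0.        ]
side [0.288 0.75  0.749] 589.6665854859207 [-0.09087595  0.          0.          0.          0.        ]
{'time_s': np.float64(0.1), 'position': array([0.132, 0.534, 0.231]), 'ee_rot': array([-1.79912e+02, -1.10000e-02,  1.66143e+02]), 'ft_force': array([ 0.375, -0.186,  0.376]), 'opening': np.float64(0.085)}
```

View pics/top0.png

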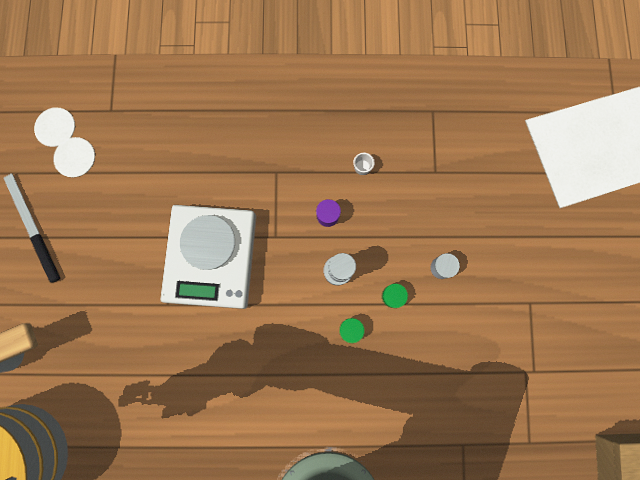

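View pics/side0.png

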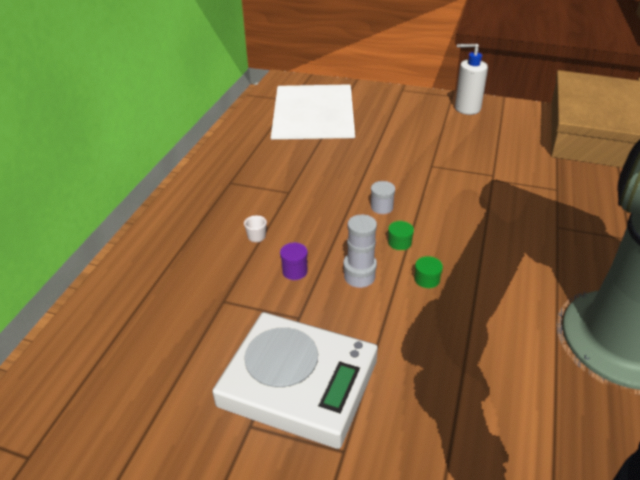

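The top view shows the stack's top lid at about (342,267), the pan at (208,242), the lone tin at (446,266) and the crucible at (364,163). There are green decoys at (395,295) and (352,330) and a purple one at (328,212). The side view shows the stack at (362,230), with the balance nearer the camera.

```bash
python3 - <<'E'
from h import *
a=cv2.imread('pics/top0.png')
hsv=cv2.cvtColor(a,cv2.COLOR_BGR2HSV)
def blobs(m,lab,z):
    n,l,s,c=cv2.connectedComponentsWithStats(m.astype(np.uint8))
    for i in range(1,n):
        if s[i,4]>150 and 150<s[i,0]<480 and 130<s[i,1]<350:
            print(lab,s[i],c[i].round(1),ray('top',c[i],z)[0].round(4))
S,V,H=hsv[...,1],hsv[...,2],hsv[...,0]
blobs((S<60)&(V>100),'grey',.05)
blobs((H>45)&(H<75)&(S>120),'green',.036)
blobs((H>125)&(H<160)&(S>100),'purple',.05)
g=cv2.cvtColor(a,cv2.COLOR_BGR2GRAY)
f=4
def hough(x,y,w,r0,r1,z,lab):
    c=cv2.resize(g[y-w:y+w,x-w:x+w],None,fx=f,fy=f,interpolation=cv2.INTER_CUBIC)
    h=cv2.HoughCircles(c,cv2.HOUGH_GRADIENT,1.5,8,param1=120,param2=18,minRadius=r0*f,maxRadius=r1*f)
    for q in ([] if h is None else h[0][:3]):
        u=[(q[0]+.5)/f-.5+x-w,(q[1]+.5)/f-.5+y-w]; print(lab,np.round(u,1),round(q[2]/f,1),ray('top',u,z)[0].round(4))
hough(340,268,28,12,15,.122,'top');hough(340,268,28,15,18,.036,'bottom');hough(208,242,45,25,32,.064,'pan');hough(446,266,24,11,15,.05,'lone')
# expected radii
for z,r,n in((.122,.025,'top'),(.036,.03,'bot'),(.064,.055,'pan')): print(n,502.8*r/(1.053-z))
c=cv2.resize(a[195:320,150:350],None,fx=4,fy=4,interpolation=cv2.INTER_CUBIC);cv2.imwrite('pics/crop1.png',c)
E
```

```text
grey [353 153  22  22 358] [363.2 163. ] [ 0.6897 -0.0767  0.05  ]
grey [ 160  205   94  104 7584] [208.4 253.4] [0.5017 0.2374 0.05  ]
grey [323 253  33  32 787] [339.3 268.4] [ 0.4706 -0.025   0.05  ]
grey [431 253  29  26 574] [444.9 266. ] [ 0.4747 -0.2383  0.05  ]
green [382 283  26  25 495] [394.7 295.5] [ 0.4167 -0.1372  0.036 ]
green [179 284  36  13 374] [196.6 290.4] [0.4285 0.2619 0.036 ]
green [340 318  24  25 483] [351.5 330.3] [ 0.3481 -0.0489  0.036 ]
purple [316 199  25  28 520] [327.9 212.3] [ 0.5853 -0.0027  0.05  ]
top [342.2 265.7] 13.1 [ 0.4687 -0.0271  0.122 ]
top [337.7 270.2] 14.8 [ 0.4603 -0.0186  0.122 ]
top [340.7 267.6] 14.0 [ 0.4652 -0.0243  0.122 ]
bottom [339.6 268.3] 16.5 [ 0.4722 -0.0262  0.036 ]
bottom [340.3 264.2] 15.3 [ 0.4806 -0.0278  0.036 ]
bottom [341.4 269.1] 16.1 [ 0.4706 -0.03    0.036 ]
pan [207.1 242.6] 27.6 [0.5214 0.2377 0.064 ]
pan [205.9 240.7] 27.9 [0.5252 0.2401 0.064 ]
pan [208.9 244.4] 30.0 [0.5177 0.2339 0.064 ]
lone [448.1 264.3] 13.1 [ 0.478  -0.2449  0.05  ]
lone [446.9 266.2] 13.0 [ 0.4742 -0.2424  0.05  ]
lone [448.8 262.4] 14.8 [ 0.4818 -0.2466  0.05  ]
top 13.501611170784104
bot 14.831858407079647
pan 27.961577350859457
```

View pics/crop1.png

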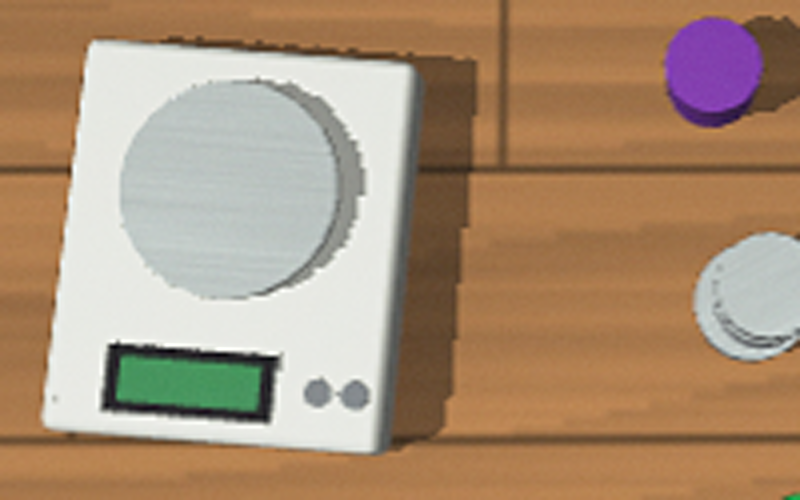

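```bash
cat >> h.py <<'E'
from scipy.spatial.transform import Rotation as Ro
def to(P,yaw=180.):
    o=ctrl.get_obs(); R=Ro.from_euler('xyz',o['ee_rot'],degrees=True)
    T=Ro.from_euler('xyz',[180,0,yaw],degrees=True)
    print('tool shift',(R.inv().apply(np.array(P)-o['position'])).round(4),'rotvec',(R.inv()*T).as_rotvec(degrees=True).round(2))
E
python3 - <<'E'
from h import *
# silhouette centre in side view: grey edges along rows of the top / middle / bottom tin
a=cv2.imread('pics/side0.png'); h=cv2.cvtColor(a,cv2.COLOR_BGR2HSV); m=((h[...,1]<70)&(h[...,2]>80))
X=np.array([.468,-.026])
for z in (.104,.061,.018):
    u,v=proj('side',[*X,z])[0]; 
    for r in (int(v)-3,int(v)+3):
        c=np.where(m[r,320:400])[0]+320; print(z,r,'pred',u.round(1),'cols',c.min(),c.max(),(c.min()+c.max())/2)
print('px per m x', proj('side',[.478,-.026,.06])-proj('side',[.468,-.026,.06]))
print(ray('top',[[207.3,242.2],[338.5,270.4],[342,266]],.064)[0], ray('top',[338.5,270.4],.036), ray('top',[342,266],.122))
to([.468,-.026,.2]); K,D,r,t=mod('side')
E
```

```text
0.104 228 pred 361.1 cols 348 375 361.5
0.104 234 pred 361.1 cols 349 374 361.5
0.061 247 pred 360.5 cols 348 374 361.0
0.061 253 pred 360.5 cols 348 373 360.5
0.018 264 pred 359.9 cols 344 376 360.0
0.018 270 pred 359.9 cols 344 374 359.0
px per m x [[-5.4323887  -1.00561626]]
[0.52217037 0.2372507  0.064     ] [[ 0.46794788 -0.02396232  0.036     ]] [[ 0.4681121  -0.02673957  0.122     ]]
tool shift [-0.4607 -0.4626  0.0312] rotvec [ -0.09  -0.02 -13.86]
```

Emit:
jog_arm --steps '[[[-0.4607, -0.4626, 0.0312, -0.09, -0.02, -13.86, 1], [-0.4607, -0.4626, 0.0312, -0.09, -0.02, -13.86, 1], [-0.4607, -0.4626, 0.0312, -0.09, -0.02, -13.86, 1], [-0.4607, -0.4626, 0.0312, -0.09, -0.02, -13.86, 1], [-0.4607, -0.4626, 0.0312, -0.09, -0.02, -13.86, 1], [-0.4607, -0.4626, 0.0312, -0.09, -0.02, -13.86, 1], [-0.4607, -0.4626, 0.0312, -0.09, -0.02, -13.86, 1], [-0.4607, -0.4626, 0.0312, -0.09, -0.02, -13.86, 1], [-0.4607, -0.4626, 0.0312, -0.09, -0.02, -13.86, 1], [-0.4607, -0.4626, 0.0312, -0.09, -0.02, -13.86, 1]]]' --force 40

```text
time_s: 0.93
position: [0.3451, 0.178, 0.2115]
ee_rot: [179.9, 0.0, -180.0]
ft_force: [1.6, 0.5, 0.1]
opening: 0.0855
```

```bash
python3 -c "
from h import *
to([.468,-.026,.2])"
```

```text
tool shift [-0.1228 -0.2041  0.0112] rotvec [0.1  0.04 0.02]
```

Emit:
jog_arm --steps '[[[-0.122, -0.203, 0.0112, 0, 0, 0, 1], [-0.122, -0.203, 0.0112, 0, 0, 0, 1], [-0.122, -0.203, 0.0112, 0, 0, 0, 1], [-0.122, -0.203, 0.0112, 0, 0, 0, 1], [-0.122, -0.203, 0.0112, 0, 0, 0, 1], [-0.122, -0.203, 0.0112, 0, 0, 0, 1], [-0.122, -0.203, 0.0112, 0, 0, 0, 1], [-0.122, -0.203, 0.0112, 0, 0, 0, 1], [-0.122, -0.203, 0.0112, 0, 0, 0, 1]]]'

```text
time_s: 1.68
position: [0.4659, -0.0227, 0.1996]
ee_rot: [179.9, -0.1, 180.0]
ft_force: [0.1, 0.3, 0.4]
opening: 0.0854
```

```bash
python3 -c "
from h import *
snap('side','side1')
to([.468,-.026,.093])"
```

```text
tool shift [-0.0023 -0.004   0.1068] rotvec [ 0.12 -0.05  0.05]
```

View pics/side1.png

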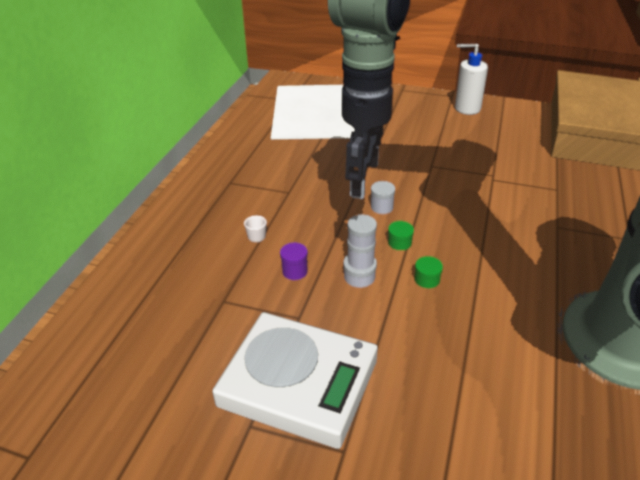

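The gripper, with fingers at (357,192), hangs over the stack, whose lid is at (361,222). Nothing has been disturbed.

Emit:
jog_arm --steps '[[[-0.002, -0.003, 0.04, 0, 0, 0, 1], [-0.002, -0.003, 0.06, 0, 0, 0, 1], [-0.002, -0.003, 0.075, 0, 0, 0, 1], [-0.002, -0.003, 0.087, 0, 0, 0, 1], [-0.002, -0.003, 0.097, 0, 0, 0, 1], [-0.002, -0.003, 0.104, 0, 0, 0, 1], [-0.002, -0.003, 0.107, 0, 0, 0, 1], [-0.002, -0.003, 0.107, 0, 0, 0, 1], [-0.002, -0.003, 0.107, 0, 0, 0, 1], [-0.002, -0.003, 0.107, 0, 0, 0, 1]]]'

```text
time_s: 2.57
position: [0.4694, -0.0258, 0.0938]
ee_rot: [179.9, 0.1, -180.0]
ft_force: [-0.0, 0.4, 0.1]
opening: 0.0856
```

Emit:
jog_arm --steps '[[[0, 0, 0, 0, 0, 0, 0.6], [0, 0, 0, 0, 0, 0, 0.4], [0, 0, 0, 0, 0, 0, 0.3], [0, 0, 0, 0, 0, 0, 0.2], [0, 0, 0, 0, 0, 0, 0.15], [0, 0, 0, 0, 0, 0, 0.1], [0, 0, 0, 0, 0, 0, 0], [0, 0, 0, 0, 0, 0, -1], [0, 0, 0, 0, 0, 0, -1], [0, 0, 0, 0, 0, 0, -1]]]' --force 40

```text
time_s: 3.4
position: [0.4691, -0.0263, 0.0936]
ee_rot: [180.0, 0.1, 180.0]
ft_force: [-1.7, -1.4, 5.3]
opening: 0.0487
```

Emit:
jog_arm --steps '[[[0, 0, -0.003, 0, 0, 0, -1], [0, 0, -0.008, 0, 0, 0, -1], [0, 0, -0.015, 0, 0, 0, -1], [0, 0, -0.025, 0, 0, 0, -1], [0, 0, -0.037, 0, 0, 0, -1], [0, 0, -0.047, 0, 0, 0, -1], [0, 0, -0.055, 0, 0, 0, -1], [0, 0, -0.06, 0, 0, 0, -1], [0, 0, -0.06, 0, 0, 0, -1], [0, 0, -0.06, 0, 0, 0, -1]]]'

```text
time_s: 4.23
position: [0.4689, -0.026, 0.1532]
ee_rot: [179.9, 0.1, -180.0]
ft_force: [-0.5, 0.0, -0.7]
opening: 0.0487
```

```bash
python3 -c "
from h import *
a=snap('side','side2')
cv2.imwrite('pics/c2.png',cv2.resize(a[120:320,260:480],None,fx=3,fy=3))
to([.37,.06,.153])"
```

```text
tool shift [ 0.0986  0.086  -0.    ] rotvec [0.09 0.01 0.01]
```

View pics/c2.png

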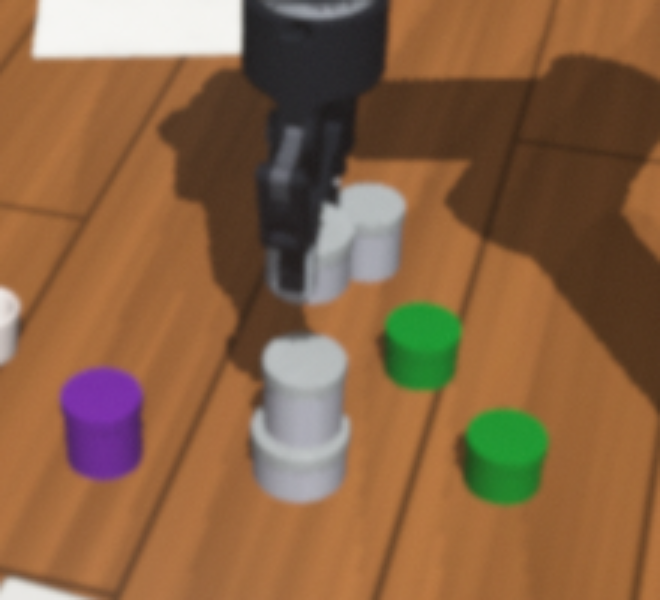

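The top tin is held clear at crop (310,250), and the middle and bottom tins still stand at (303,420). The tin looks a little off the finger's line, so I'll check that numerically.

```bash
python3 -c "
from h import *
f=lambda P:((proj('side',P)-[260,120])*3).round(0)
print(f([[.469,-.026,.146+.018],[.459,-.026,.164],[.469,.004,.16],[.469,-.026,.146]]))
print('mid top',f([.468,-.025,.086]))
# undersides: edges of tin
print(f([[.444,-.026,.164],[.494,-.026,.164]]))
"
```

```text
[[304. 250.]
 [322. 253.]
 [291. 287.]
 [303. 276.]]
mid top [[302. 359.]]
[[348. 257.]
 [261. 243.]]
```

Emit:
jog_arm --steps '[[[0.015, 0.013, 0, 0, 0, 0, -1], [0.035, 0.031, 0, 0, 0, 0, -1], [0.055, 0.049, 0, 0, 0, 0, -1], [0.075, 0.066, 0, 0, 0, 0, -1], [0.09, 0.078, 0.01, 0, 0, 0, -1], [0.098, 0.085, 0.03, 0, 0, 0, -1], [0.0985, 0.086, 0.055, 0, 0, 0, -1], [0.0985, 0.086, 0.08, 0, 0, 0, -1], [0.0985, 0.086, 0.1, 0, 0, 0, -1], [0.0985, 0.086, 0.115, 0, 0, 0, -1]]]'

```text
time_s: 5.12
position: [0.369, 0.0603, 0.0364]
ee_rot: [179.9, -0.1, -180.0]
ft_force: [0.3, -0.1, -0.4]
opening: 0.0488
```

Emit:
jog_arm --steps '[[[0, 0, 0.01, 0, 0, 0, -1], [0, 0, 0.018, 0, 0, 0, -1], [0, 0, 0.023, 0, 0, 0, -1], [0, 0, 0.026, 0, 0, 0, -1], [0, 0, 0.028, 0, 0, 0, -1], [0, 0, 0.028, 0, 0, 0, -1], [0, 0, 0.028, 0, 0, 0, -1], [0, 0, 0.028, 0, 0, 0, -1]]]'

```text
time_s: 5.78
position: [0.3709, 0.0601, 0.0106]
ee_rot: [179.9, 0.1, -180.0]
ft_force: [0.4, -0.4, -1.7]
opening: 0.0489
```

Emit:
jog_arm --steps '[[[0, 0, 0.001, 0, 0, 0, -1], [0, 0, 0.002, 0, 0, 0, -1], [0, 0, 0.002, 0, 0, 0, -1], [0, 0, 0.003, 0, 0, 0, -1], [0, 0, 0.003, 0, 0, 0, -1], [0, 0, 0.003, 0, 0, 0, -1]]]'

```text
time_s: 6.28
position: [0.3705, 0.0602, 0.0076]
ee_rot: [179.9, 0.1, -180.0]
ft_force: [-1.9, 0.7, 8.0]
opening: 0.0492
```

Contact with the bench (8 N). Release, then rise.

Emit:
jog_arm --steps '[[[0, 0, 0, 0, 0, 0, 0.2], [0, 0, 0, 0, 0, 0, 0.4], [0, 0, 0, 0, 0, 0, 1], [0, 0, 0, 0, 0, 0, 1], [0, 0, 0, 0, 0, 0, 1], [0, 0, 0, 0, 0, 0, 1], [0, 0, 0, 0, 0, 0, 1], [0, 0, 0, 0, 0, 0, 1]]]'

```text
time_s: 6.95
position: [0.3704, 0.0602, 0.0071]
ee_rot: [179.9, 0.0, -180.0]
ft_force: [0.9, -0.5, -0.3]
opening: 0.0854
```

Emit:
jog_arm --steps '[[[0, 0, -0.02, 0, 0, 0, 1], [0, 0, -0.06, 0, 0, 0, 1], [0, 0, -0.1, 0, 0, 0, 1], [0, 0, -0.12, 0, 0, 0, 1], [-0.04, -0.036, -0.12, 0, 0, 0, 1], [-0.07, -0.065, -0.12, 0, 0, 0, 1], [-0.0985, -0.086, -0.12, 0, 0, 0, 1], [-0.0985, -0.086, -0.12, 0, 0, 0, 1], [-0.0985, -0.086, -0.12, 0, 0, 0, 1], [-0.0985, -0.086, -0.12, 0, 0, 0, 1]]]'

```text
time_s: 7.78
position: [0.4678, -0.0258, 0.1265]
ee_rot: [179.9, -0.1, 180.0]
ft_force: [-0.2, -0.2, -0.3]
opening: 0.085
```

```bash
python3 -c "
from h import *
a=snap('side','side3');cv2.imwrite('pics/c3.png',cv2.resize(a[130:370,280:500],None,fx=2.5,fy=2.5))
to([.467,-.026,.047])
print(((proj('side',[[.468,.06,.036],[.368,.06,.036],[.467,-.025,.086],[.468,-.024,.036]])-[280,130])*2.5).round(0))"
```

```text
tool shift [-0.0001 -0.0009  0.0795] rotvec [ 0.14 -0.12  0.02]
[[169. 407.]
 [314. 437.]
 [203. 274.]
 [200. 328.]]
```

View pics/c3.png

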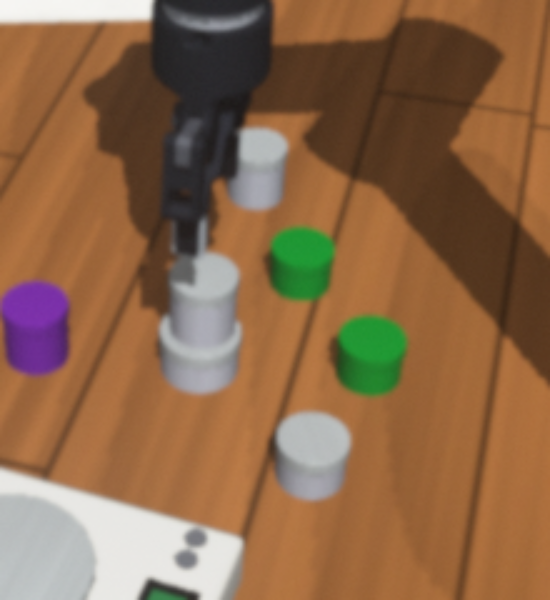

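The top tin stands upright on the bench at crop (313,440), where I predicted it. The middle tin's lid is at (204,275), under the gripper.

Emit:
jog_arm --steps '[[[0, -0.0005, 0.02, 0, 0, 0, 1], [0, -0.0005, 0.035, 0, 0, 0, 1], [0, -0.0005, 0.05, 0, 0, 0, 1], [0, -0.0005, 0.062, 0, 0, 0, 1], [0, -0.0005, 0.071, 0, 0, 0, 1], [0, -0.0005, 0.077, 0, 0, 0, 1], [0, -0.0005, 0.079, 0, 0, 0, 1], [0, -0.0005, 0.079, 0, 0, 0, 1], [0, -0.0005, 0.079, 0, 0, 0, 1], [0, -0.0005, 0.079, 0, 0, 0, 1]]]'

```text
time_s: 8.67
position: [0.4694, -0.0264, 0.0487]
ee_rot: [179.9, 0.1, -180.0]
ft_force: [-0.3, 0.1, 0.6]
opening: 0.0853
```

Emit:
jog_arm --steps '[[[0, 0, 0, 0, 0, 0, 0.6], [0, 0, 0, 0, 0, 0, 0.4], [0, 0, 0, 0, 0, 0, 0.3], [0, 0, 0, 0, 0, 0, 0.2], [0, 0, 0, 0, 0, 0, 0.15], [0, 0, 0, 0, 0, 0, 0.1], [0, 0, 0, 0, 0, 0, 0], [0, 0, 0, 0, 0, 0, -1], [0, 0, 0, 0, 0, 0, -1], [0, 0, 0, 0, 0, 0, -1]]]' --force 40

```text
time_s: 9.5
position: [0.469, -0.0265, 0.0485]
ee_rot: [179.9, 0.1, -180.0]
ft_force: [-1.0, 0.2, 5.4]
opening: 0.0492
```

Emit:
jog_arm --steps '[[[0, 0, -0.003, 0, 0, 0, -1], [0, 0, -0.008, 0, 0, 0, -1], [0, 0, -0.015, 0, 0, 0, -1], [0, 0, -0.03, 0, 0, 0, -1], [0, 0, -0.05, 0, 0, 0, -1], [0, 0, -0.07, 0, 0, 0, -1], [0, 0, -0.082, 0, 0, 0, -1], [0, 0, -0.085, 0, 0, 0, -1], [0, 0, -0.085, 0, 0, 0, -1], [0, 0, -0.085, 0, 0, 0, -1]]]'

```text
time_s: 10.33
position: [0.4686, -0.0264, 0.1328]
ee_rot: [179.9, 0.0, -180.0]
ft_force: [-0.4, -0.4, -1.0]
opening: 0.0491
```

```bash
python3 -c "
from h import *
to([.523,.237,.132])"
```

```text
tool shift [-0.0545  0.2634  0.0012] rotvec [0.09 0.01 0.  ]
```

Emit:
jog_arm --steps '[[[-0.003, 0.015, 0, 0, 0, 0, -1], [-0.01, 0.045, 0, 0, 0, 0, -1], [-0.016, 0.078, 0, 0, 0, 0, -1], [-0.023, 0.112, 0, 0, 0, 0, -1], [-0.03, 0.146, 0, 0, 0, 0, -1], [-0.037, 0.18, 0, 0, 0, 0, -1], [-0.044, 0.213, 0, 0, 0, 0, -1], [-0.05, 0.242, 0, 0, 0, 0, -1], [-0.054, 0.259, 0, 0, 0, 0, -1], [-0.0545, 0.2634, 0, 0, 0, 0, -1]]]'

```text
time_s: 11.17
position: [0.523, 0.2397, 0.1319]
ee_rot: [179.9, -0.1, -179.8]
ft_force: [-0.6, -0.1, -1.7]
opening: 0.049
```

Emit:
jog_arm --steps '[[[0, 0, 0.008, 0, 0, 0, -1], [0, 0, 0.018, 0, 0, 0, -1], [0, 0, 0.028, 0, 0, 0, -1], [0, 0, 0.036, 0, 0, 0, -1], [0, 0, 0.042, 0, 0, 0, -1], [0, 0, 0.046, 0, 0, 0, -1], [0, 0, 0.048, 0, 0, 0, -1], [0, 0, 0.048, 0, 0, 0, -1], [0, 0, 0.048, 0, 0, 0, -1]]]'

```text
time_s: 11.92
position: [0.5236, 0.2369, 0.0858]
ee_rot: [179.9, 0.1, 180.0]
ft_force: [-0.3, 0.6, -1.1]
opening: 0.049
```

```bash
python3 -c "
from h import *
o=ctrl.get_obs();x,y,z=o['position'];print(x,y,z)
a=snap('side','side4');cv2.imwrite('pics/c4.png',cv2.resize(a[220:470,180:430],None,fx=2.2,fy=2.2))
g=lambda P:((proj('side',P)-[180,220])*2.2).round(0)
print('pan centre,+x rim,-x rim,+y,-y',g([[.522,.237,.064],[.577,.237,.064],[.467,.237,.064],[.522,.292,.064],[.522,.182,.064]]).tolist())
print('tin underside c, front', g([[x-.002,y,z-.0125],[x-.002,y+.025,z-.0125],[x+.023,y,z-.0125],[x-.027,y,z-.0125]]).tolist())"
```

```text
0.5236417334386017 0.23690172287778027 0.08576073379490033
pan centre,+x rim,-x rim,+y,-y [[223.0, 294.0], [147.0, 276.0], [301.0, 313.0], [193.0, 358.0], [249.0, 235.0]]
tin underside c, front [[222.0, 285.0], [209.0, 314.0], [187.0, 277.0], [258.0, 294.0]]
```

View pics/c4.png

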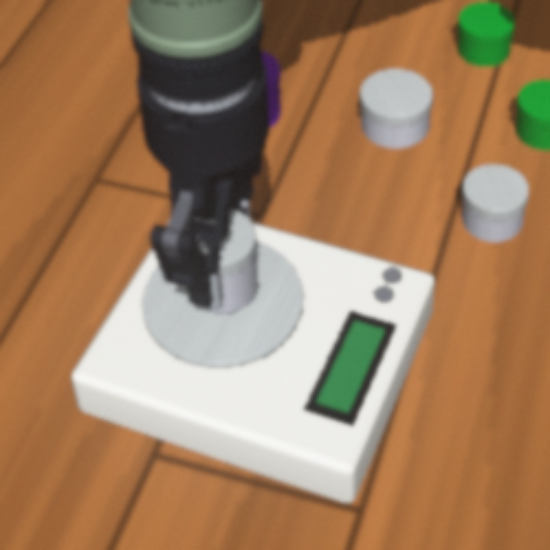

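The tin hangs over the middle of the pan. The pan rim runs from crop 143 to 303 and the tin's right edge is at 258, both as predicted. I'll lower it about 9 mm.

Emit:
jog_arm --steps '[[[0, 0, 0.003, 0, 0, 0, -1], [0, 0, 0.005, 0, 0, 0, -1], [0, 0, 0.007, 0, 0, 0, -1], [0, 0, 0.008, 0, 0, 0, -1], [0, 0, 0.009, 0, 0, 0, -1], [0, 0, 0.009, 0, 0, 0, -1], [0, 0, 0.009, 0, 0, 0, -1]]]'

```text
time_s: 12.55
position: [0.5234, 0.237, 0.0765]
ee_rot: [179.9, 0.0, -180.0]
ft_force: [0.8, -1.1, -0.5]
opening: 0.0492
```

Emit:
jog_arm --steps '[[[0, 0, 0.001, 0, 0, 0, -1], [0, 0, 0.001, 0, 0, 0, -1], [0, 0, 0.001, 0, 0, 0, -1]]]'

```text
time_s: 12.8
position: [0.5234, 0.237, 0.0765]
ee_rot: [179.9, 0.1, -180.0]
ft_force: [-3.9, -0.5, 6.1]
opening: 0.0495
```

Contact with the pan. Release, then rise and head back over the set-aside tin.

Emit:
jog_arm --steps '[[[0, 0, 0, 0, 0, 0, 0.2], [0, 0, 0, 0, 0, 0, 0.4], [0, 0, 0, 0, 0, 0, 1], [0, 0, 0, 0, 0, 0, 1], [0, 0, 0, 0, 0, 0, 1], [0, 0, 0, 0, 0, 0, 1], [0, 0, 0, 0, 0, 0, 1], [0, 0, 0, 0, 0, 0, 1]]]'

```text
time_s: 13.47
position: [0.5234, 0.237, 0.0755]
ee_rot: [179.9, 0.0, -180.0]
ft_force: [-0.1, 0.2, 0.3]
opening: 0.0856
```

Emit:
jog_arm --steps '[[[0, 0, -0.02, 0, 0, 0, 1], [0, 0, -0.05, 0, 0, 0, 1], [0, 0, -0.08, 0, 0, 0, 1], [0, 0, -0.1, 0, 0, 0, 1], [0, 0, -0.1, 0, 0, 0, 1], [0, 0, -0.1, 0, 0, 0, 1]]]'

```text
time_s: 13.97
position: [0.5243, 0.2372, 0.1768]
ee_rot: [179.9, 0.2, -180.0]
ft_force: [0.1, -0.1, -0.1]
opening: 0.0852
```

```bash
python3 -c "
from h import *
to([.370,.06,.12])"
```

```text
tool shift [ 0.1545 -0.1773  0.0559] rotvec [0.14 0.2  0.01]
```

Emit:
jog_arm --steps '[[[0.02, -0.023, 0, 0, 0, 0, 1], [0.046, -0.053, 0, 0, 0, 0, 1], [0.07, -0.08, 0.01, 0, 0, 0, 1], [0.095, -0.11, 0.025, 0, 0, 0, 1], [0.12, -0.138, 0.04, 0, 0, 0, 1], [0.142, -0.164, 0.05, 0, 0, 0, 1], [0.154, -0.177, 0.056, 0, 0, 0, 1], [0.154, -0.177, 0.056, 0, 0, 0, 1], [0.154, -0.177, 0.056, 0, 0, 0, 1], [0.154, -0.177, 0.056, 0, 0, 0, 1]]]'

```text
time_s: 14.8
position: [0.3702, 0.0601, 0.1191]
ee_rot: [179.9, 0.1, -180.0]
ft_force: [-0.5, -0.6, 0.8]
opening: 0.085
```

```bash
python3 -c "
from h import *
to([.370,.06,.009])
a=snap('side','side5');cv2.imwrite('pics/c5.png',cv2.resize(a[180:460,220:500],None,fx=2,fy=2))
g=lambda P:((proj('side',P)-[220,180])*2).round(0)
print('pan c',g([.522,.237,.064]).tolist(),'tin base',g([.5215,.237,.064]),'top c',g([.5215,.237,.114]).tolist(),'bottom tin top c, edges',g([[.468,-.025,.036],[.438,-.025,.036],[.498,-.025,.036]]).tolist())
h=cv2.cvtColor(a,cv2.COLOR_BGR2HSV);m=(h[...,1]<70)&(h[...,2]>80)
u,v=proj('side',[.468,-.025,.018])[0]
for r in(int(v)-3,int(v),int(v)+4):
    c=np.where(m[r,320:400])[0]+320;print(u,(c.min()+c.max())/2,c.min(),c.max())"
```

```text
tool shift [ 0.0003 -0.0003  0.1101] rotvec [0.11 0.06 0.  ]
pan c [[122.0, 347.0]] tin base [[123. 348.]] top c [[119.0, 303.0]] bottom tin top c, edges [[280.0, 162.0], [312.0, 168.0], [248.0, 156.0]]
359.79639352506206 360.0 344 376
359.79639352506206 359.5 344 375
359.79639352506206 371.0 344 398
```

View pics/c5.png

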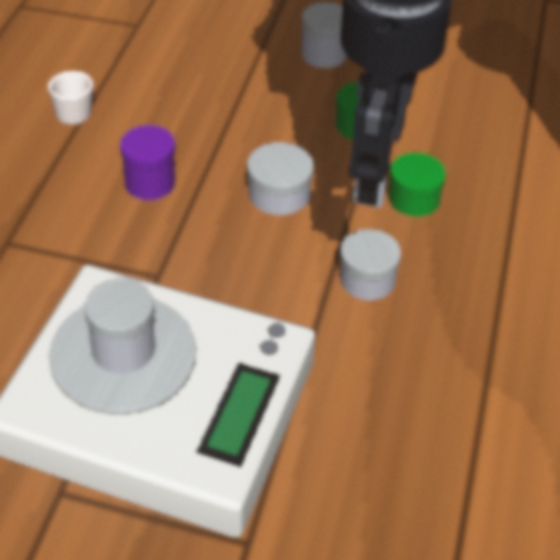

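The middle tin stands upright and central on the pan, its lid at crop (121,304) against a predicted (119,303). The bottom tin is at (280,168), and the top tin waits at (370,265). I'll regrasp the top tin, and measure the bottom tin from above on the way.

Emit:
jog_arm --steps '[[[0, 0, 0.03, 0, 0, 0, 1], [0, 0, 0.055, 0, 0, 0, 1], [0, 0, 0.075, 0, 0, 0, 1], [0, 0, 0.09, 0, 0, 0, 1], [0, 0, 0.1, 0, 0, 0, 1], [0, 0, 0.107, 0, 0, 0, 1], [0, 0, 0.11, 0, 0, 0, 1], [0, 0, 0.11, 0, 0, 0, 1], [0, 0, 0.11, 0, 0, 0, 1]]]'

```text
time_s: 15.6
position: [0.37, 0.0603, 0.0094]
ee_rot: [179.9, 0.1, -180.0]
ft_force: [-0.9, -0.1, 0.2]
opening: 0.0851
```

Emit:
jog_arm --steps '[[[0, 0, 0, 0, 0, 0, 0.6], [0, 0, 0, 0, 0, 0, 0.4], [0, 0, 0, 0, 0, 0, 0.3], [0, 0, 0, 0, 0, 0, 0.2], [0, 0, 0, 0, 0, 0, 0.15], [0, 0, 0, 0, 0, 0, 0.1], [0, 0, 0, 0, 0, 0, 0], [0, 0, 0, 0, 0, 0, -1], [0, 0, 0, 0, 0, 0, -1], [0, 0, 0, 0, 0, 0, -1]]]' --force 40

```text
time_s: 16.43
position: [0.3697, 0.0601, 0.0098]
ee_rot: [179.9, 0.1, -180.0]
ft_force: [-1.6, 0.2, 8.9]
opening: 0.0491
```

```bash
python3 -c "
from h import *
a=snap('top','top6');h=cv2.cvtColor(a,cv2.COLOR_BGR2HSV);m=((h[...,1]<60)&(h[...,2]>100)).astype(np.uint8)
n,l,s,c=cv2.connectedComponentsWithStats(m)
for i in range(1,n):
    if s[i,4]>150 and 150<s[i,0]<480 and 130<s[i,1]<350: print(s[i],c[i].round(1),ray('top',c[i],.036)[0].round(4))
print(ctrl.get_obs()['position'])"
```

```text
[353 153  22  22 357] [363.2 163. ] [ 0.6941 -0.0781  0.036 ]
[ 160  205   94  103 7404] [208.  253.1] [0.504  0.2412 0.036 ]
[436 254  24  24 450] [447.2 265.1] [ 0.4779 -0.2467  0.036 ]
[323 256  30  29 686] [337.9 270. ] [ 0.4689 -0.0227  0.036 ]
[268 292  39   9 273] [286.3 295.9] [0.4168 0.0815 0.036 ]
[261 303  61  24 588] [295.5 312.7] [0.3833 0.0628 0.036 ]
[236 306  19  47 494] [244.5 325.3] [0.3588 0.1643 0.036 ]
[0.36974982 0.06006857 0.00975586]
```

Emit:
jog_arm --steps '[[[0, 0, -0.005, 0, 0, 0, -1], [0, 0, -0.02, 0, 0, 0, -1], [0, 0, -0.045, 0, 0, 0, -1], [0, 0, -0.07, 0, 0, 0, -1], [0, 0, -0.09, 0, 0, 0, -1], [-0.015, -0.012, -0.1, 0, 0, 0, -1], [-0.035, -0.03, -0.1, 0, 0, 0, -1], [-0.06, -0.05, -0.1, 0, 0, 0, -1], [-0.08, -0.067, -0.1, 0, 0, 0, -1], [-0.095, -0.079, -0.1, 0, 0, 0, -1]]]'

```text
time_s: 17.32
position: [0.4663, -0.0207, 0.1096]
ee_rot: [180.0, 0.1, 179.9]
ft_force: [0.5, 0.5, -1.1]
opening: 0.0487
```

Emit:
jog_arm --steps '[[[-0.005, -0.004, 0.005, 0, 0, 0, -1], [-0.005, -0.004, 0.015, 0, 0, 0, -1], [-0.005, -0.004, 0.027, 0, 0, 0, -1], [-0.005, -0.004, 0.037, 0, 0, 0, -1], [-0.005, -0.004, 0.045, 0, 0, 0, -1], [-0.005, -0.004, 0.051, 0, 0, 0, -1], [-0.005, -0.004, 0.054, 0, 0, 0, -1], [-0.005, -0.004, 0.055, 0, 0, 0, -1], [-0.005, -0.004, 0.055, 0, 0, 0, -1], [-0.005, -0.004, 0.055, 0, 0, 0, -1]]]'

```text
time_s: 18.15
position: [0.4697, -0.023, 0.0544]
ee_rot: [179.9, 0.1, -180.0]
ft_force: [0.4, -0.5, -1.2]
opening: 0.0489
```

```bash
python3 -c "
from h import *
to([.470,-.023,.046])
a=snap('side','side7');cv2.imwrite('pics/c7.png',cv2.resize(a[140:320,270:470],None,fx=3,fy=3))
"
```

```text
tool shift [-0.0003 -0.      0.0084] rotvec [0.08 0.06 0.01]
```

View pics/c7.png

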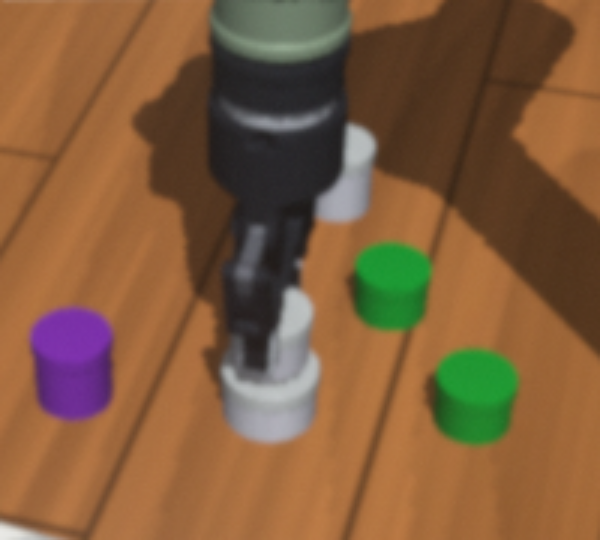

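The top tin, right edge at crop (312,330), is over the bottom tin (220–319), centred within a few mm. Lower it the last 8 mm.

Emit:
jog_arm --steps '[[[0, 0, 0.003, 0, 0, 0, -1], [0, 0, 0.005, 0, 0, 0, -1], [0, 0, 0.006, 0, 0, 0, -1], [0, 0, 0.007, 0, 0, 0, -1], [0, 0, 0.008, 0, 0, 0, -1], [0, 0, 0.008, 0, 0, 0, -1], [0, 0, 0.008, 0, 0, 0, -1]]]'

```text
time_s: 18.78
position: [0.4694, -0.023, 0.0461]
ee_rot: [179.9, 0.0, -180.0]
ft_force: [0.6, 0.2, -1.1]
opening: 0.0486
```

Emit:
jog_arm --steps '[[[0, 0, 0.001, 0, 0, 0, -1], [0, 0, 0.001, 0, 0, 0, -1], [0, 0, 0.001, 0, 0, 0, -1]]]'

```text
time_s: 19.03
position: [0.4695, -0.023, 0.0458]
ee_rot: [179.9, 0.1, -180.0]
ft_force: [-2.6, 0.2, 6.8]
opening: 0.0491
```

Emit:
jog_arm --steps '[[[0, 0, 0, 0, 0, 0, 0.2], [0, 0, 0, 0, 0, 0, 0.4], [0, 0, 0, 0, 0, 0, 1], [0, 0, 0, 0, 0, 0, 1], [0, 0, 0, 0, 0, 0, 1], [0, 0, 0, 0, 0, 0, 1], [0, 0, 0, 0, 0, 0, 1], [0, 0, 0, 0, 0, 0, 1]]]'

```text
time_s: 19.7
position: [0.4694, -0.023, 0.0451]
ee_rot: [179.9, 0.0, -180.0]
ft_force: [-0.1, -0.1, 0.6]
opening: 0.0855
```

Emit:
jog_arm --steps '[[[0, 0, -0.02, 0, 0, 0, 1], [0, 0, -0.05, 0, 0, 0, 1], [0, 0, -0.08, 0, 0, 0, 1], [0, 0, -0.11, 0, 0, 0, 1], [0, 0, -0.14, 0, 0, 0, 1], [0.04, -0.04, -0.15, 0, 0, 0, 1], [0.08, -0.08, -0.15, 0, 0, 0, 1], [0.11, -0.11, -0.15, 0, 0, 0, 1], [0.11, -0.11, -0.15, 0, 0, 0, 1], [0.11, -0.11, -0.15, 0, 0, 0, 1]]]'

```text
time_s: 20.53
position: [0.3559, -0.1357, 0.1949]
ee_rot: [180.0, -0.1, 179.7]
ft_force: [0.7, 1.3, 0.3]
opening: 0.0857
```

```bash
python3 -c "
from h import *
a=snap('side','side8');t=snap('top','top8')
A=cv2.resize(a[190:420,200:460],None,fx=1.5,fy=1.5);B=cv2.resize(t[190:320,150:360],None,fx=1.9,fy=1.9)
W=np.zeros((345,800,3),np.uint8);W[:A.shape[0],:A.shape[1]]=A;W[:B.shape[0],395:395+B.shape[1]]=B;cv2.imwrite('pics/f.png',W)
h=cv2.cvtColor(a,cv2.COLOR_BGR2HSV);m=(h[...,1]<70)&(h[...,2]>80)
for z in(.054,.018):
  u,v=proj('side',[.468,-.023,z])[0];c=np.where(m[int(v),325:392])[0]+325;print(z,u.round(1),c.min(),c.max())
print('top view top lid',proj('top',[.468,-.023,.072]),'mid lid',proj('top',[.522,.237,.114]))
"
```

```text
0.054 360.0 347 372
0.018 359.5 344 375
top view top lid [[338.80736316 268.66282457]] mid lid [[201.76687939 238.35127607]]
```

View pics/f.png

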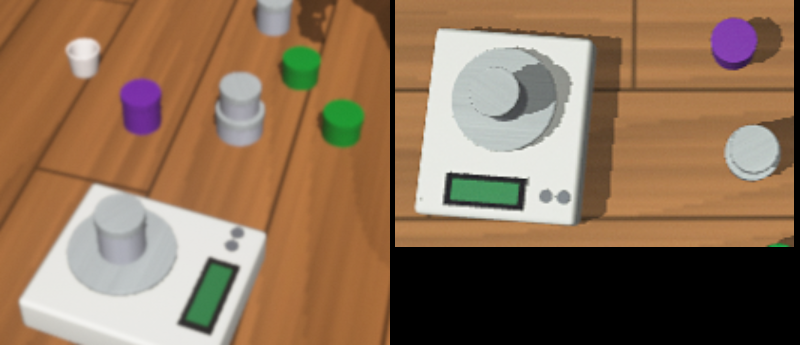

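In the top half of the picture, the top tin's lid is at (338,269), concentric on the bottom tin. The middle tin's lid is at (202,238), exactly where a tin on the pan's centre should appear. All are upright and the gripper is clear, so I'm handing in.

```bash
python3 -c "
from h import *
print(ctrl.sign_off()); print(ctrl.get_obs()['time_s'])"
```

```text
the job is handed in; nothing more can be done
None
the job is handed in; nothing more can be done
```

The job is done and handed in at about 20.6 s on the robot's clock. I set the top tin aside upright on bare bench, put the middle tin on the balance pan, then put the top tin back on the bottom tin.

- **Middle tin:** in the last top picture its lid is at (202,238), within a pixel (about 2 mm) of where a tin on the pan's centre should appear.
- **Top tin:** it sits concentric on the bottom tin. Both views put the two centres within about 2 mm of each other.
- **Bottom tin:** it is within about 2 mm of its first measured place.
- **Release:** the gripper was open and clear of everything, with only sensor noise on the wrist. The highest force I saw reported was about 9 N.
- **Bystanders:** the crucible and lone tin had not moved in the last top picture I measured, taken before the final placing. The crucible was still in place in the final view. The lone tin was partly cut off there, and I did not measure it again.

No check failed or disagreed, but sign-off gave no verdict.

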